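Find the rocking jar lid and press it home

ROBOT

A 6-joint arm with a two-finger parallel gripper is mounted at the origin on the work surface. World frame = base frame: x ahead of the robot, y to its left, z up, the work surface at z = 0. Lengths are in mm, angles in rad, forces in N, time in s.
With the tool pointing down it reaches from about 350 to 775 mm from the base axis. Payload 7.3 kg.
Tool frame: the origin (TCP) lies between the finger pads; the fingertips stand bot.tips_ahead ahead of it and the grasp point (between the pads) lies 6 mm ahead of it (bot.tips_ahead is the distance from the TCP to the fingertips, in mm); z points along the fingers, y is the line along which they close (so a half turn about z gives the same grasp; the last joint's range is limited). The gripper opens to 92 mm and grips with 3 to 60 N. Pads are 19 mm wide; open, the fingers measure 130 mm over their backs; the gripper's body (75 mm by 190 mm) begins 47 mm behind the grasp point.
Start: joints at [-1.362, 0.342, 1.524, -0, 1.275, -0.146], TCP at [182.41, -492.313, 221.741] pointing down, gripper open.
Joint ranges: [-2.53, 2.53], [-0.77, 2.02], [0.04, 2.7], [-1, 4.14], [0.28, 2.66], [-3.11, 3.11]. Speed limits (rad/s): [2.57, 2.57, 3.14, 3.14, 3.14, 3.14].

INTERFACE

Orientations are given as [roll, pitch, yaw] about the fixed x, y, z axes, in that order (R = Rz(yaw) Ry(pitch) Rx(roll)).
In Python, from plant import bot gives the robot as it stands. The module is installed in compiled form; this text tells all that it offers.
- The arm moves only by the tool step_arm, never from a script. Its argument "targets" is one flat list of numbers, 7 for each row, row after row: the opening, from 0 (shut) to 1 (fully open), then the shift along the tool's x, y, z each as a share of 100 mm, from -1 to 1, then the turn, a rotation vector about the tool's x, y, z each as a share of pi/4 rad, from -1 to 1. A call has 1 to 20 rows; each row is the pose to reach, as a shift and turn from the pose commanded when the call began, along the tool's axes at that moment; what a row does not reach only later rows make up. A row lasts 1/8 s, in which the tool goes at most 62.5 mm and 10.7 degrees, less where a joint would pass 70% of its speed; a pose out of reach is approached as far as the arm can. A call with a number of a shift or a turn outside -1 to 1 is refused whole. A call with a gripper value outside its range is refused whole. The fingers move at their own pace and stop on an object; the grip force is fixed at half the most. Time passes only in rows, so rows that repeat a pose let the fingers close. It gives the time, the measured TCP pose, the force, the opening and the grip force at its end, in the units of the state.
- bot.get_obs(): the state, without advancing time (a new reading comes with each control period).
- bot.capture(name): name is "scene" or "top" or "wrist"; returns (picture, depth): 400x640x3 uint8, blue, green, red; 400x640 float32, mm along the optical axis (not along the pixel's ray), 0 where there is no reading.
- bot.camera_info(name): a dict with "fx", "fy", "cx", "cy" (pixels), "k1" (the pictures are not rectified: a ray, as slopes to the right and down, at radius r is drawn at 1 + k1 r^2 times it, then the intrinsics apply), "camera_from_world" (4x4, takes a point from world to camera coordinates); the wrist camera has in their place "hand_eye" (4x4, takes a point from camera to tool coordinates, whose origin is the TCP and whose axes are the flange's). Camera axes: x right, y down, z forward; pixel columns grow to the right and rows downward; lengths in mm; the calibration is good to about 2 mm. A picture is of the moment at which its call begins: read the wrist's pose just before it. camera_info takes no time and is no camera call.
- bot.close_job(): hands the job in; it is judged then, once.
The state is a dict: "time": time; "joint_positions": joint angles; "dq": joint speeds; "tau": joint torques, N m; "tool_pos": TCP position; "tcp_rot": TCP orientation; "contact_force": force on the tool from outside, world axes, zero at the start; "moment": the same for the moment, N m; "grip_width": finger opening in mm; "finger_force": force on a finger pad.
Only numpy, scipy, OpenCV 4.12 (cv2) and the standard library are available. Lean on these libraries where they do the work, as an engineer would, in place of code of your own. Each camera call takes 0.05 s, during which the arm holds its last target. There are 200 camera calls.

TASK

One of the six lidded pickle jars in the carton tray has a lid that was never pushed home: it looks like the others, but it rocks when it is pressed near the rim. Press the lids with the fingertips to find it, push that lid down level until it is fully home, and finish with the fingertips still holding it firmly down. Only press: pull no lid up, press no jar hard enough to break the glass (50 N), and leave the empty jar, the tape roll and everything else on the bench where they are.

Things in the scene. Friction and masses are not known exactly. Their poses are not given: they have to be found in the camera images.
- tray: Low corrugated carton tray, fixed on the bench, 192 x 380 x 75 mm, eight square cells in 2 rows (along its x) by 4 (along its y), pitch 94 mm. Origin: centre of its underside, on the bench; z up. Six cells hold upright filled glass jars (82 mm across) packed so that they cannot shift, each with the same dark green metal press-on lid, 80 mm across, 15 mm high, its top flat. One cell holds an empty open jar, one a tape roll; which cell holds what changes from run to run.
- cell_1 (a point): Point over the middle of tray cell 1, in the tray's frame at x -47, y -141, z 148 mm. If the cell holds a lidded jar, this is the centre of the lid's top, give or take 3 mm in height (the jars do not stand equally high, so height does not tell the loose lid).
- cell_2 (a point): Point over the middle of tray cell 2, in the tray's frame at x -47, y -47, z 148 mm. If the cell holds a lidded jar, this is the centre of the lid's top, give or take 3 mm in height (the jars do not stand equally high, so height does not tell the loose lid).
- cell_3 (a point): Point over the middle of tray cell 3, in the tray's frame at x -47, y +47, z 148 mm. If the cell holds a lidded jar, this is the centre of the lid's top, give or take 3 mm in height (the jars do not stand equally high, so height does not tell the loose lid).
- cell_4 (a point): Point over the middle of tray cell 4, in the tray's frame at x -47, y +141, z 148 mm. If the cell holds a lidded jar, this is the centre of the lid's top, give or take 3 mm in height (the jars do not stand equally high, so height does not tell the loose lid).
- cell_5 (a point): Point over the middle of tray cell 5, in the tray's frame at x +47, y -141, z 148 mm. If the cell holds a lidded jar, this is the centre of the lid's top, give or take 3 mm in height (the jars do not stand equally high, so height does not tell the loose lid).
- cell_6 (a point): Point over the middle of tray cell 6, in the tray's frame at x +47, y -47, z 148 mm. If the cell holds a lidded jar, this is the centre of the lid's top, give or take 3 mm in height (the jars do not stand equally high, so height does not tell the loose lid).
- cell_7 (a point): Point over the middle of tray cell 7, in the tray's frame at x +47, y +47, z 148 mm. If the cell holds a lidded jar, this is the centre of the lid's top, give or take 3 mm in height (the jars do not stand equally high, so height does not tell the loose lid).
- cell_8 (a point): Point over the middle of tray cell 8, in the tray's frame at x +47, y +141, z 148 mm. If the cell holds a lidded jar, this is the centre of the lid's top, give or take 3 mm in height (the jars do not stand equally high, so height does not tell the loose lid).
- lid_seat (a joint): Of the loose lid only, wherever it is: how far it has gone down on to its jar. 0 at the start, 0.004 m fully home (it then stays there by itself), negative if pulled up. The bead holds it against about 8 N: a steady push of 15 to 20 N within 12 mm of the lid's centre drives it home; a light push near the rim (under about 10 N) only tips it.
- lid_rock_a (a joint): Tilt of the loose lid (rad) about one level axis, whose direction is not told; 0 is level. While loose, the lid tips about its centre, by up to 0.1 rad, when pressed near its rim (about 5 N at 28 mm from the centre gives 0.08 to 0.1 rad, the pressed edge dipping some 3 mm), and springs level when let go. Once home it no longer tips (under 0.02 rad).
- lid_rock_b (a joint): The same about the other level axis, at right angles to the first.
- lid_push (a joint): How far the springy liner of the loose lid is squeezed at present: 0 untouched, 0.001 m per 5 N of push, at most 0.0025 m. The lids of the sound jars give in the same way by 1 mm per 5 N, evenly and at most 2.5 mm, but do not tip or go down.
- empty_jar: Empty, open glass jar, loose, 82 mm across, 140 mm high, standing in one cell of the tray (no lid; leave alone). Origin: centre of its underside.
- tape_roll: Roll of brown carton tape, loose, lying flat in one cell of the tray, 81 mm across, 48 mm high (leave alone). Origin: centre of its underside.
- spare_lids: Stack of four spare lids, loose on the bench left of the tray, 80 mm across, 58 mm high (leave alone). Origin: centre of its underside.
- tape_gun: Hand carton sealer lying on its side on the bench right of the tray, about 170 x 165 x 55 mm (leave alone). Origin: under the middle of its tape roll.
- box_knife: Box knife lying on the bench to the right, 150 x 20 x 19 mm (leave alone). Origin: on its underside near the middle.
- label_pile: Pile of yellow paper labels on the bench to the left, 210 x 150 x 24 mm (leave alone). Origin: centre of its underside.
- tea_mug: White mug on the bench to the left, 76 mm across, 88 mm high (leave alone). Origin: centre of its underside.

How it is judged:
By the outcome, as a careful person would: the job done as asked, in the order asked, and still so for the second after the job is handed in, while the arm keeps its last pose, push and grip.
It also fails if it takes over 64 s, if anything falls off the work surface, if the arm or the gripper's body presses on something with over 40 N, if the wrist force passes 120 N, or if a joint passes its speed limit or range.

## Working session

There is one attempt and no reset: what is moved stays moved. The work goes in short steps, Python scripts to look and compute and a tool call to move; the robot and the scene stay as the last step left them, time stands still between calls to the robot, and variables do not carry over. Pictures are saved under pics/ and viewed, at most 10 in all, crops included, and the job is handed in when it is done.

Besides the shell and the picture viewer there is one more tool, called after "Request:" as a command line: name --argument value ..., lists and objects as JSON in quotes. step_arm: Moves the arm, as the interface text tells. Shift numbers are shares of 100 mm and turn numbers shares of pi/4 rad, none past 1 either way. Its arguments: {"type":"object","properties":{"targets":{"type":"array"}},"required":["targets"]}

```bash
mkdir -p pics
python3 - <<'E'
from plant import bot
import cv2,numpy as np
print(bot.get_obs(), bot.tips_ahead)
for n in("top","scene"):
    p,d=bot.capture(n); cv2.imwrite(f"pics/{n}1.png",p); np.save(n+"_d.npy",d)
    print(n,{k:(np.round(v,3).tolist() if hasattr(v,'shape') else v) for k,v in bot.camera_info(n).items()})
E
```

```text
{'time': 0.0, 'joint_positions': array([-1.36203065e+00,  3.42723624e-01,  1.52502912e+00, -1.36024853e-05,
        1.27539255e+00, -1.46015856e-01]), 'dq': array([-0.00028672, -0.00124429, -0.001003  , -0.00075092, -0.0003673 ,
       -0.00041809]), 'tau': array([ 1.38332409e-03, -4.31236446e+01, -2.44214112e+01,  7.18524749e-02,
        5.59692469e-02, -1.51735298e-04]), 'tool_pos': array([ 182.29857692, -491.8859872 ,  221.0402794 ]), 'tcp_rot': array([-3.14005465e+00, -2.13036081e-04,  3.54785342e-01]), 'contact_force': array([0.33795513, 0.36173829, 0.46414337]), 'moment': array([-0.0054865 ,  0.04514838,  0.00422751]), 'finger_force': 0.0, 'grip_width': 91.8995257373994} 25.0
top {'fx': 471.1240542568273, 'fy': 471.1240542568273, 'cx': 325.5087780414192, 'cy': 205.98611886662712, 'k1': -0.1077282748404398, 'camera_from_world': [[0.004, -1.0, 0.013, -31.861], [-0.986, -0.006, -0.167, 487.932], [0.167, -0.013, -0.986, 1572.507], [0.0, 0.0, 0.0, 1.0]]}
scene {'fx': 402.9926910599775, 'fy': 402.9926910599775, 'cx': 316.36081640055687, 'cy': 198.44266153332373, 'k1': -0.012446526097557175, 'camera_from_world': [[0.815, 0.579, -0.016, -354.483], [0.441, -0.639, -0.63, -155.397], [-0.375, 0.507, -0.776, 1383.661], [0.0, 0.0, 0.0, 1.0]]}
```

View pics/top1.png

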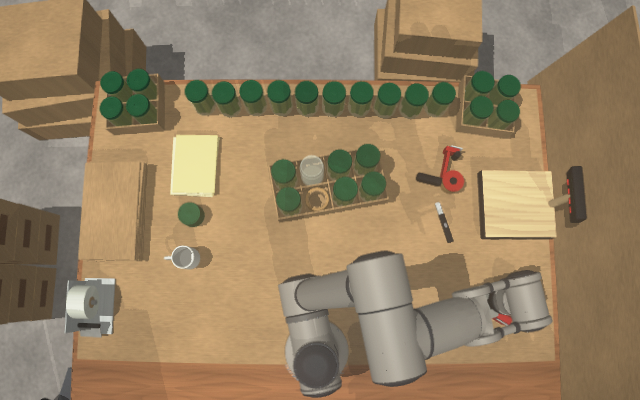

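The top view shows the tray centred near (330,182). There are lids at (283,171), (340,161), (368,156), (288,199), (345,189) and (373,183), an empty jar at (312,168) and tape at (318,200). I'll locate the lids next.

```bash
cat > h.py <<'E'
import numpy as np,cv2
from plant import bot
def ray_to_plane(n,uv,z):
    c=bot.camera_info(n);K=np.array([[c['fx'],0,c['cx']],[0,c['fy'],c['cy']],[0,0,1.]])
    s=cv2.undistortPoints(np.array(uv,float).reshape(-1,1,2),K,np.array([c['k1'],0,0,0])).reshape(-1,2)
    M=np.linalg.inv(np.array(c['camera_from_world']));o=M[:3,3]
    d=np.c_[s,np.ones(len(s))]@M[:3,:3].T
    return o+d*((z-o[2])/d[:,2])[:,None]
E
python3 - <<'E'
from h import *
p=cv2.imread("pics/top1.png");d=np.load("top_d.npy")
c=bot.camera_info("top");M=np.linalg.inv(np.array(c['camera_from_world']))
K=np.array([[c['fx'],0,c['cx']],[0,c['fy'],c['cy']],[0,0,1.]])
v,u=np.mgrid[145:215,260:400];uv=np.c_[u.ravel(),v.ravel()]
s=cv2.undistortPoints(uv.astype(float).reshape(-1,1,2),K,np.array([c['k1'],0,0,0])).reshape(-1,2)
z=d[v,u].ravel()[:,None];W=(np.c_[s,np.ones(len(s))]*z)@M[:3,:3].T+M[:3,3]
bgr=p[v,u].reshape(-1,3).astype(int)
m=(bgr[:,1]>bgr[:,2]+20)&(bgr[:,1]>bgr[:,0]+8)&(abs(W[:,2]-148)<9)
im=np.zeros(400*640,np.uint8).reshape(400,640);im[uv[m,1],uv[m,0]]=255
n,l,st,ce=cv2.connectedComponentsWithStats(im)
P=[]
for i in range(1,n):
    if st[i,4]<60: continue
    k=l[uv[:,1],uv[:,0]]==i
    (cc,r)=cv2.minEnclosingCircle(W[k][:,:2].astype(np.float32));print(st[i,4],ce[i].round(1),W[k].mean(0).round(1),np.round(cc,1),round(r,1))
big=cv2.resize(p[140:220,255:405],None,fx=5,fy=5,interpolation=cv2.INTER_CUBIC);cv2.imwrite("pics/crop1.png",big)
E
```

```text
403 [367.6 155.2] [ 639.1 -164.9  148.3] [ 639.6 -165.3] 38.2
361 [339.4 160.8] [620.6 -73.  143.3] [620.8 -73. ] 38.5
406 [282.7 170.7] [585.6 111.1 146. ] [585.2 111.6] 38.6
394 [373.2 182.9] [ 547.3 -182.4  144.5] [ 547.8 -183.1] 38.1
388 [345. 188.] [530.1 -90.7 143.8] [529.5 -91. ] 38.5
386 [287.7 198.6] [493.9  93.3 144.2] [493.7  93.4] 37.7
```

View pics/scene1.png

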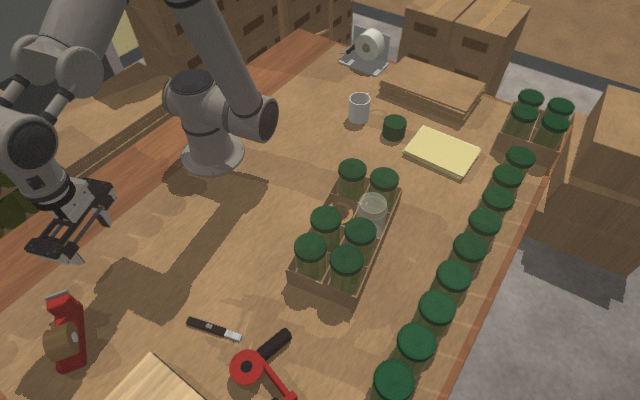

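The scene view agrees with the layout. The lids' xy positions are known to about 2 mm, and the tray yaw is about 0.194. I'll close the fingers and go above cell 1, to a point 28 mm from the lid centre on the near side.

Request:
step_arm --targets '[0,0.85,-0.33,0,0,0,0,0,0.85,-0.33,0,0,0,0,0,0.85,-0.33,0,0,0,0]'

```text
time: 0.48
tool_pos: [251.7, -430.5, 221.6]
tcp_rot: [-3.141, -0.0, 0.358]
contact_force: [0.1, -0.0, -0.8]
grip_width: 66.6
finger_force: 0.0
```

Request:
step_arm --targets '[0,0.85,-0.33,0,0,0,0,0,0.85,-0.33,0,0,0,0,0,0.85,-0.33,0,0,0,0]'

```text
time: 0.85
tool_pos: [319.3, -371.0, 221.6]
tcp_rot: [-3.141, 0.0, 0.357]
contact_force: [-0.5, -0.0, -0.4]
grip_width: 36.1
finger_force: 0.0
```

Request:
step_arm --targets '[0,0.85,-0.33,0,0,0,0,0,0.85,-0.33,0,0,0,0,0,0.85,-0.33,0,0,0,0]'

```text
time: 1.23
tool_pos: [387.3, -311.2, 221.5]
tcp_rot: [3.141, 0.001, 0.356]
contact_force: [-0.3, 0.7, 0.4]
grip_width: 6.6
finger_force: 0.0
```

Request:
step_arm --targets '[0,0.85,-0.33,0,0,0,0,0,0.85,-0.33,0,0,0,0,0,0.85,-0.33,0,0,0,0]'

```text
time: 1.6
tool_pos: [455.4, -251.2, 221.4]
tcp_rot: [3.141, 0.001, 0.356]
contact_force: [-0.8, -0.3, -0.3]
grip_width: 0.3
finger_force: 0.0
```

Request:
step_arm --targets '[0,0.82,-0.31,0.36,0,0,0,0,0.82,-0.31,0.36,0,0,0,0,0.82,-0.31,0.36,0,0,0,0,0.82,-0.31,0.36,0,0,0]'

```text
time: 2.1
tool_pos: [520.5, -194.8, 185.9]
tcp_rot: [3.141, 0.001, 0.353]
contact_force: [-0.5, -0.1, 0.2]
grip_width: 0.3
finger_force: 0.0
```

Run:
```python
from h import *
p,d=bot.capture("wrist");cv2.imwrite("pics/w1.png",p)
s,_=bot.capture("scene");cv2.imwrite("pics/s2.png",cv2.resize(s[120:320,240:440],None,fx=3,fy=3,interpolation=cv2.INTER_CUBIC))
o=bot.get_obs();print(o['time'],o['tool_pos'],o['contact_force'],o['grip_width'])
```

```text
2.2 [ 520.70644566 -194.64455496  186.33190985] [0.08386029 0.18743264 0.72663368] 0.37772352448699786
```

View pics/s2.png

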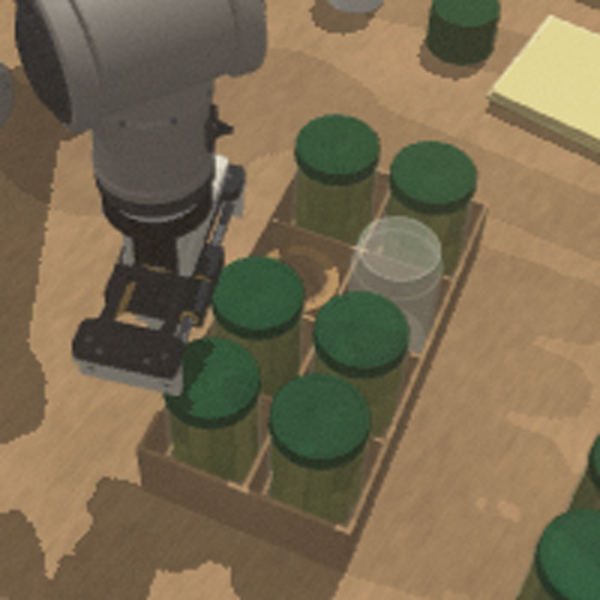

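View pics/w1.png

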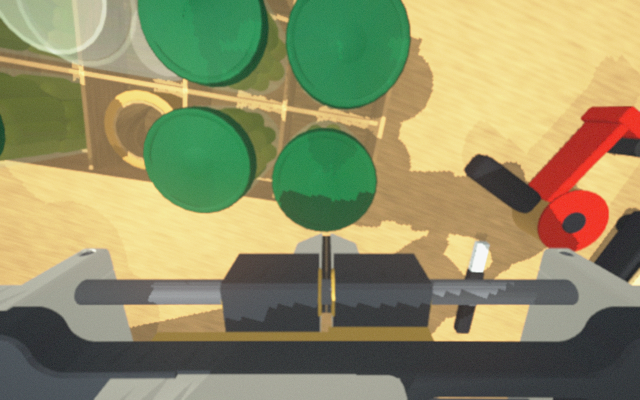

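The wrist view shows cell 1's lid centred at about (325,180), cell 2's at (200,160), and cell 5's partly visible at (348,45). The closed fingertips are just below lid 1, as intended. I'll check the lid positions against the wrist camera.

Run:
```python
from h import *
from scipy.spatial.transform import Rotation as R
o=bot.get_obs();c=bot.camera_info("wrist");H=np.array(c["hand_eye"]);print(H.round(2).tolist())
T=np.eye(4);T[:3,:3]=R.from_euler('xyz',o['tcp_rot']).as_matrix();T[:3,3]=o['tool_pos'];M=T@H
K=np.array([[c['fx'],0,c['cx']],[0,c['fy'],c['cy']],[0,0,1.]])
uv=[[325,180],[200,160],[348,45]]
s=cv2.undistortPoints(np.array(uv,float).reshape(-1,1,2),K,np.array([c['k1'],0,0,0])).reshape(-1,2)
d=np.c_[s,np.ones(3)]@M[:3,:3].T;oo=M[:3,3]
P=oo+d*((148-oo[2])/d[:,2])[:,None];print(P.round(1))
print(((P-T[:3,3])@T[:3,:3]).round(1))
```

```text
[[0.0, -0.95, -0.31, 82.86], [1.0, 0.0, -0.0, 0.3], [0.0, -0.31, 0.95, -163.58], [0.0, 0.0, 0.0, 1.0]]
[[ 550.6 -183.1  148. ]
 [ 533.4  -93.4  148. ]
 [ 639.1 -166.3  148. ]]
[[ 32.1  -0.6  38.3]
 [ 46.9 -90.7  38.2]
 [120.9  14.2  38.4]]
```

Request:
step_arm --targets '[0,0,0,0.1,0,0,0,0,0,0,0.1,0,0,0,0,0,0,0.11,0,0,0,0,0,0,0.11,0,0,0]'

```text
time: 2.7
tool_pos: [521.5, -192.9, 174.8]
tcp_rot: [3.141, -0.0, 0.355]
contact_force: [0.5, 0.1, -0.8]
grip_width: 0.9
finger_force: 0.0
```

Request:
step_arm --targets '[0,0,0,0.015,0,0,0,0,0,0,0.015,0,0,0,0,0,0,0.015,0,0,0]'

```text
time: 3.08
tool_pos: [521.5, -192.8, 173.2]
tcp_rot: [3.141, -0.0, 0.355]
contact_force: [-0.2, -0.1, -0.5]
grip_width: 0.6
finger_force: 0.0
```

Request:
step_arm --targets '[0,0,0,0.01,0,0,0,0,0,0,0.01,0,0,0,0,0,0,0.01,0,0,0]'

```text
time: 3.45
tool_pos: [521.5, -192.9, 172.3]
tcp_rot: [3.141, -0.0, 0.355]
contact_force: [-0.2, 0.3, 0.3]
grip_width: 0.1
finger_force: 0.0
```

Request:
step_arm --targets '[0,0,0,0.01,0,0,0,0,0,0,0.01,0,0,0,0,0,0,0.01,0,0,0]'

```text
time: 3.82
tool_pos: [521.5, -192.9, 171.2]
tcp_rot: [3.142, 0.0, 0.355]
contact_force: [0.5, -0.9, 0.9]
grip_width: 0.7
finger_force: 0.0
```

Request:
step_arm --targets '[0,0,0,0.01,0,0,0,0,0,0,0.01,0,0,0,0,0,0,0.01,0,0,0]'

```text
time: 4.2
tool_pos: [521.5, -192.9, 170.2]
tcp_rot: [3.141, -0.0, 0.355]
contact_force: [-0.1, -0.2, -0.1]
grip_width: 0.5
finger_force: 0.0
```

Request:
step_arm --targets '[0,0,0,0.01,0,0,0,0,0,0,0.01,0,0,0,0,0,0,0.01,0,0,0]'

```text
time: 4.58
tool_pos: [521.5, -192.9, 169.2]
tcp_rot: [3.142, -0.0, 0.355]
contact_force: [0.1, -0.1, -0.3]
grip_width: 0.4
finger_force: 0.0
```

Request:
step_arm --targets '[0,0,0,0.01,0,0,0,0,0,0,0.01,0,0,0,0,0,0,0.01,0,0,0]'

```text
time: 4.95
tool_pos: [521.5, -192.9, 168.2]
tcp_rot: [3.141, -0.0, 0.355]
contact_force: [-0.2, -0.4, -0.4]
grip_width: 0.6
finger_force: 0.0
```

Request:
step_arm --targets '[0,0,0,0.01,0,0,0,0,0,0,0.01,0,0,0,0,0,0,0.01,0,0,0]'

```text
time: 5.32
tool_pos: [521.5, -192.9, 167.2]
tcp_rot: [3.142, 0.0, 0.355]
contact_force: [0.3, -0.8, -0.7]
grip_width: 0.4
finger_force: 0.0
```

Run:
```python
from h import *
p,d=bot.capture("wrist")
s,_=bot.capture("scene")
a=cv2.resize(s[200:280,260:380],None,fx=5,fy=5,interpolation=cv2.INTER_CUBIC)[:, :400]
b=cv2.resize(p[100:300,225:425],None,fx=2,fy=2)
cv2.imwrite("pics/c3.png",np.hstack([a,b]))
print(a.shape,bot.tips_ahead)
```

```text
(400, 400, 3) 25.0
```

View pics/c3.png

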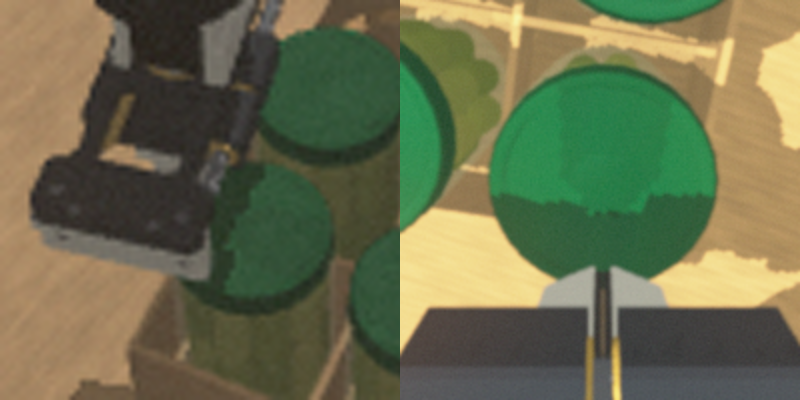

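Run:
```python
from h import *
from scipy.spatial.transform import Rotation as R
o=bot.get_obs();p,d=bot.capture("wrist")
c=bot.camera_info("wrist");H=np.array(c["hand_eye"]);Hi=np.linalg.inv(H)
K=np.array([[c['fx'],0,c['cx']],[0,c['fy'],c['cy']],[0,0,1.]]);k=np.array([c['k1'],0,0,0]);print(K[0,0],k)
def tool(u,v):
    s=cv2.undistortPoints(np.array([[[u,v]]],float),K,k).ravel();return (H@np.r_[np.r_[s,1]*d[v,u],1])[:3].round(1)
for v in (135,150,170,190,210,225,230,234,240,250): print(v,tool(326,v),tool(310,v),tool(345,v))
for t in ([9.5,0,25],[-9.5,0,25],[9.5,15,25],[0,0,25]):
    q=Hi@np.r_[t,1];print(t,cv2.projectPoints(q[:3].reshape(1,1,3),np.zeros(3),np.zeros(3),K,k)[0].ravel().round(1))
```

```text
281.34789273876703 [0.00557853 0.         0.         0.        ]
135 [66.2  0.2 20.9] [ 65.2 -10.7  32.2] [64.3 13.8 42. ]
150 [56.4  0.2 21.9] [ 56.6 -10.2  20.6] [56.5 12.6 21.3]
170 [43.4  0.2 20.4] [ 43.5 -10.4  20. ] [43.4 12.8 20.7]
190 [29.7  0.2 19.9] [ 29.9 -10.6  19.5] [29.3 13.2 21.2]
210 [15.2  0.2 20. ] [ 15.1 -11.   20.5] [14.8 13.5 21.3]
225 [ 3.4  0.2 21.4] [  3.6 -11.2  20.7] [ 3.1 13.8 21.9]
230 [-0.6  0.2 21.6] [  0.  -11.2  20.1] [-0.4 13.8 21.2]
234 [-3.5  0.2 21.1] [ -3.7 -11.3  21.4] [-3.7 13.9 21.4]
240 [  8.2   0.2 -12.3] [  9.3  -9.1 -14.5] [  9.2  11.3 -14.3]
250 [  7.7   0.2 -23.7] [  9.   -8.5 -26.1] [  9.2  10.6 -26.5]
[9.5, 0, 25] [325.7 215.1]
[-9.5, 0, 25] [325.8 239.1]
[9.5, 15, 25] [346.6 215.1]
[0, 0, 25] [325.7 227.3]
```

Run:
```python
from h import *
from scipy.spatial.transform import Rotation as R
o=bot.get_obs();T=R.from_euler('xyz',o['tcp_rot']).as_matrix()
for n in("scene","wrist"):
    p,d=bot.capture(n);c=bot.camera_info(n)
    K=np.array([[c['fx'],0,c['cx']],[0,c['fy'],c['cy']],[0,0,1.]])
    v,u=np.mgrid[0:400,0:640];uv=np.c_[u.ravel(),v.ravel()]
    s=cv2.undistortPoints(uv.astype(float).reshape(-1,1,2),K,np.array([c['k1'],0,0,0])).reshape(-1,2)
    X=np.c_[s,np.ones(len(s))]*d.ravel()[:,None]
    if n=="scene":
        M=np.linalg.inv(np.array(c['camera_from_world']));print(M[:3,3])
        X=X@M[:3,:3].T+M[:3,3];X=(X-o['tool_pos'])@T
    else:
        M=np.array(c['hand_eye']);X=X@M[:3,:3].T+M[:3,3]
    k=(abs(X[:,0])<40)&(abs(X[:,1])<110)&(X[:,2]<32)&(X[:,2]>-70)&(d.ravel()>0)
    Y=X[k];U=uv[k]
    for lo in range(-70,32,6):
        m=(Y[:,2]>=lo)&(Y[:,2]<lo+6)
        if m.sum()>3: print(n,lo,m.sum(),"x",np.percentile(Y[m,0],[5,50,95]).round(0),"y",np.percentile(Y[m,1],[5,50,95]).round(0),"px",U[m].mean(0).round(0))
```

```text
[ 876.93037215 -595.21319573  970.07120581]
scene -70 12 x [-27.  -9.   3.] y [30. 32. 86.] px [286. 236.]
scene -46 5 x [-8. -6. -2.] y [20. 20. 21.] px [292. 233.]
scene 14 15 x [21. 28. 36.] y [-91. -12.  30.] px [311. 239.]
scene 20 455 x [12. 27. 39.] y [-101.  -15.   36.] px [312. 237.]
scene 26 59 x [ 9. 29. 39.] y [-108.  -55.   41.] px [312. 237.]
wrist -64 15 x [-12. -11.  -8.] y [-3.  3.  3.] px [326. 322.]
wrist -58 20 x [-10.  -8.  -7.] y [-3. -0.  3.] px [325. 312.]
wrist -52 132 x [-10.  -6.   8.] y [-2.  0.  2.] px [326. 292.]
wrist -46 90 x [ 7.  8. 10.] y [-3. -0.  3.] px [325. 268.]
wrist -40 84 x [ 8.  8. 10.] y [-3. -0.  3.] px [325. 262.]
wrist -34 205 x [ 8.  9. 10.] y [-14.   0.  15.] px [326. 254.]
wrist -28 332 x [ 8.  9. 10.] y [-16.  -0.  15.] px [325. 249.]
wrist -22 271 x [ 8.  9. 10.] y [-14.   0.  15.] px [326. 244.]
wrist -16 171 x [ 8.  9. 10.] y [-11.  -0.  10.] px [325. 239.]
wrist -10 64 x [ 8.  9. 10.] y [-6.  0.  6.] px [326. 236.]
wrist 14 1423 x [-3. 22. 37.] y [-36.  -3.  35.] px [322. 203.]
wrist 20 8325 x [ 1. 22. 38.] y [-104.  -24.   29.] px [275. 201.]
wrist 26 52 x [21. 32. 39.] y [-59. -55. -54.] px [247. 185.]
```

The fingertips show at about tool z = -4, not at +25. The wrist depth puts the lid top at about tool z = +21. That makes the real tips roughly 25 mm above the lid, so I'll keep going down carefully on force.

Request:
step_arm --targets '[0,0,0,0.04,0,0,0,0,0,0,0.08,0,0,0,0,0,0,0.08,0,0,0]'

```text
time: 5.95
tool_pos: [521.2, -192.7, 158.7]
tcp_rot: [-3.141, 0.001, 0.355]
contact_force: [-0.2, -0.3, -1.0]
grip_width: 0.9
finger_force: 0.0
```

Request:
step_arm --targets '[0,0,0,0.03,0,0,0,0,0,0,0.05,0,0,0,0,0,0,0.05,0,0,0]'

```text
time: 6.32
tool_pos: [521.4, -192.8, 154.0]
tcp_rot: [-3.141, 0.0, 0.355]
contact_force: [0.3, -0.7, -0.1]
grip_width: 0.8
finger_force: 0.0
```

Request:
step_arm --targets '[0,0,0,0.03,0,0,0,0,0,0,0.03,0,0,0,0,0,0,0.03,0,0,0]'

```text
time: 6.7
tool_pos: [521.5, -192.9, 151.2]
tcp_rot: [3.141, -0.0, 0.355]
contact_force: [0.0, -0.1, -0.8]
grip_width: 0.3
finger_force: 0.0
```

Request:
step_arm --targets '[0,0,0,0.02,0,0,0,0,0,0,0.02,0,0,0,0,0,0,0.02,0,0,0]'

```text
time: 7.08
tool_pos: [521.5, -192.9, 149.2]
tcp_rot: [3.142, 0.0, 0.355]
contact_force: [-0.4, -0.1, 0.0]
grip_width: 0.5
finger_force: 0.0
```

Request:
step_arm --targets '[0,0,0,0.015,0,0,0,0,0,0,0.015,0,0,0,0,0,0,0.015,0,0,0]'

```text
time: 7.45
tool_pos: [521.5, -192.9, 147.7]
tcp_rot: [3.142, 0.0, 0.355]
contact_force: [0.5, 0.2, 0.3]
grip_width: 0.6
finger_force: 0.0
```

Request:
step_arm --targets '[0,0,0,0.015,0,0,0,0,0,0,0.015,0,0,0,0,0,0,0.015,0,0,0]'

```text
time: 7.82
tool_pos: [521.5, -192.9, 146.2]
tcp_rot: [3.142, 0.0, 0.355]
contact_force: [-1.1, -0.2, 0.1]
grip_width: 0.4
finger_force: 0.0
```

Run:
```python
from h import *
o=bot.get_obs();p,d=bot.capture("wrist")
c=bot.camera_info("wrist");H=np.array(c["hand_eye"])
K=np.array([[c['fx'],0,c['cx']],[0,c['fy'],c['cy']],[0,0,1.]]);k=np.array([c['k1'],0,0,0])
def tool(u,v):
    s=cv2.undistortPoints(np.array([[[u,v]]],float),K,k).ravel();return (H@np.r_[np.r_[s,1]*d[v,u],1])[:3].round(1)
for v in list(range(120,225,20))+list(range(226,250,3)): print(v,tool(326,v),tool(313,v))
s,_=bot.capture("scene")
a=cv2.resize(s[200:280,260:380],None,fx=5,fy=5,interpolation=cv2.INTER_CUBIC)[:, :400]
cv2.imwrite("pics/c4.png",np.hstack([a,cv2.resize(p[100:300,225:425],None,fx=2,fy=2)]))
```

```text
120 [73.   0.1 80.9] [ 70.6 -13.4 140.9]
140 [65.5  0.2 -2.5] [65.3 -7.2 -0.7]
160 [53.9  0.2 -0.9] [53.8 -7.4 -0. ]
180 [42.   0.2 -0.9] [41.6 -7.6  0.5]
200 [29.4  0.2 -0.8] [29.2 -7.7 -0.4]
220 [16.2  0.2 -0.7] [16.  -7.9 -0.2]
226 [11.7  0.2  0.3] [12.3 -8.  -0.9]
229 [ 9.9  0.2 -0.1] [10.4 -8.  -1.4]
232 [7.7 0.2 0. ] [ 7.7 -8.1 -0. ]
235 [ 5.7  0.2 -0.1] [ 5.3 -8.1  0.7]
238 [ 7.4  0.2 -7.9] [  9.5  -7.5 -12.3]
241 [  7.6   0.2 -12.5] [  9.1  -7.4 -15.4]
244 [  7.9   0.2 -16.9] [  9.3  -7.2 -19.7]
247 [  82.9    0.3 -163.6] [  9.1  -7.  -22.9]
```

View pics/c4.png

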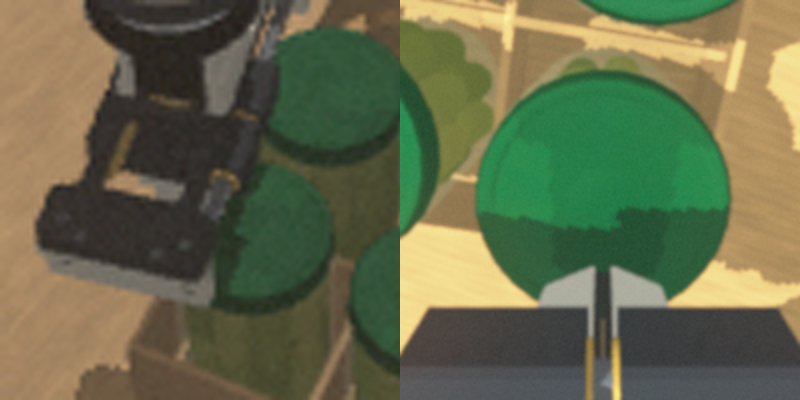

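The gap is now about 5 mm: the lid top is at tool z of about -0.5 and the finger end at about -6. I'll continue with small steps.

Request:
step_arm --targets '[0,0,0,0.02,0,0,0,0,0,0,0.02,0,0,0,0,0,0,0.02,0,0,0]'

```text
time: 8.3
tool_pos: [521.5, -192.9, 144.2]
tcp_rot: [3.142, 0.0, 0.355]
contact_force: [0.4, 0.7, 0.6]
grip_width: 0.1
finger_force: 0.0
```

Request:
step_arm --targets '[0,0,0,0.01,0,0,0,0,0,0,0.01,0,0,0,0,0,0,0.01,0,0,0]'

```text
time: 8.68
tool_pos: [521.5, -192.9, 143.3]
tcp_rot: [3.141, 0.0, 0.355]
contact_force: [-0.0, -0.0, -0.2]
grip_width: 0.2
finger_force: 0.0
```

Request:
step_arm --targets '[0,0,0,0.01,0,0,0,0,0,0,0.01,0,0,0,0,0,0,0.01,0,0,0]'

```text
time: 9.05
tool_pos: [521.5, -192.9, 142.2]
tcp_rot: [3.142, 0.0, 0.355]
contact_force: [0.8, 0.6, 0.6]
grip_width: 0.3
finger_force: 0.0
```

Request:
step_arm --targets '[0,0,0,0.01,0,0,0,0,0,0,0.01,0,0,0,0,0,0,0.01,0,0,0]'

```text
time: 9.43
tool_pos: [521.6, -192.9, 141.4]
tcp_rot: [3.141, -0.0, 0.355]
contact_force: [-0.1, 0.6, 2.7]
grip_width: 0.5
finger_force: 1.2
```

Request:
step_arm --targets '[0,0,0,0.01,0,0,0,0,0,0,0.01,0,0,0,0,0,0,0.01,0,0,0]'

```text
time: 9.8
tool_pos: [521.6, -192.9, 140.7]
tcp_rot: [3.141, -0.0, 0.355]
contact_force: [-2.3, 0.5, 5.5]
grip_width: 0.3
finger_force: 2.9
```

Request:
step_arm --targets '[0,0,0,0.005,0,0,0,0,0,0,0.005,0,0,0,0,0,0,0.005,0,0,0]'

```text
time: 10.18
tool_pos: [521.6, -193.0, 140.4]
tcp_rot: [3.141, -0.0, 0.355]
contact_force: [-2.1, 0.3, 6.8]
grip_width: 0.8
finger_force: 3.6
```

Lid 1 gives about 4.3 N/mm (2.7, 5.5 and 6.8 N over 1 mm), so it is sound. Next is cell 2.

Request:
step_arm --targets '[0,0,0,-0.12,0,0,0,0,0.15,-0.93,-0.12,0,0,0,0,0.15,-0.93,-0.12,0,0,0,0,0.15,-0.93,-0.12,0,0,0,0,0.15,-0.93,-0.05,0,0,0,0,0.15,-0.93,-0.05,0,0,0,0,0.15,-0.93,-0.05,0,0,0]'

```text
time: 11.05
tool_pos: [503.3, -101.2, 144.4]
tcp_rot: [-3.141, 0.0, 0.354]
contact_force: [-0.4, 0.3, 0.1]
grip_width: 0.4
finger_force: 0.0
```

Request:
step_arm --targets '[0,0,0,0.015,0,0,0,0,0,0,0.015,0,0,0,0,0,0,0.015,0,0,0]'

```text
time: 11.42
tool_pos: [503.3, -100.5, 143.2]
tcp_rot: [3.141, -0.0, 0.355]
contact_force: [1.3, -0.2, 0.1]
grip_width: 0.7
finger_force: 0.0
```

Request:
step_arm --targets '[0,0,0,0.01,0,0,0,0,0,0,0.01,0,0,0,0,0,0,0.01,0,0,0]'

```text
time: 11.8
tool_pos: [503.2, -100.4, 142.2]
tcp_rot: [3.142, 0.0, 0.355]
contact_force: [1.1, -0.6, -0.4]
grip_width: 0.7
finger_force: 0.0
```

Request:
step_arm --targets '[0,0,0,0.01,0,0,0,0,0,0,0.01,0,0,0,0,0,0,0.01,0,0,0]'

```text
time: 12.18
tool_pos: [503.3, -100.5, 141.2]
tcp_rot: [3.141, -0.0, 0.355]
contact_force: [-0.5, -0.8, -0.5]
grip_width: 0.2
finger_force: 0.0
```

Request:
step_arm --targets '[0,0,0,0.01,0,0,0,0,0,0,0.01,0,0,0,0,0,0,0.01,0,0,0]'

```text
time: 12.55
tool_pos: [503.3, -100.5, 140.3]
tcp_rot: [3.141, -0.0, 0.355]
contact_force: [-0.6, 0.4, 1.5]
grip_width: 0.8
finger_force: 0.8
```

Request:
step_arm --targets '[0,0,0,0.01,0,0,0,0,0,0,0.01,0,0,0,0,0,0,0.01,0,0,0]'

```text
time: 12.92
tool_pos: [503.3, -100.5, 139.6]
tcp_rot: [3.141, -0.0, 0.355]
contact_force: [-0.7, 0.6, 4.4]
grip_width: 0.3
finger_force: 2.5
```

Lid 2 is also stiff at about 4 N/mm, so it is sound. Next is cell 6.

Request:
step_arm --targets '[0,0,0,-0.12,0,0,0,0,0.93,0.15,-0.12,0,0,0,0,0.93,0.15,-0.12,0,0,0,0,0.93,0.15,-0.12,0,0,0,0,0.93,0.15,-0.05,0,0,0,0,0.93,0.15,-0.05,0,0,0,0,0.93,0.15,-0.05,0,0,0]'

```text
time: 13.8
tool_pos: [595.1, -82.5, 144.4]
tcp_rot: [3.142, 0.0, 0.354]
contact_force: [0.3, -0.3, 0.1]
grip_width: 0.2
finger_force: 0.0
```

Request:
step_arm --targets '[0,0,0,0.015,0,0,0,0,0,0,0.015,0,0,0,0,0,0,0.015,0,0,0]'

```text
time: 14.18
tool_pos: [595.7, -82.2, 142.8]
tcp_rot: [3.141, -0.0, 0.355]
contact_force: [0.2, -0.2, -0.2]
grip_width: 0.2
finger_force: 0.0
```

Request:
step_arm --targets '[0,0,0,0.01,0,0,0,0,0,0,0.01,0,0,0,0,0,0,0.01,0,0,0]'

```text
time: 14.55
tool_pos: [595.7, -82.2, 141.7]
tcp_rot: [3.142, 0.0, 0.355]
contact_force: [0.0, -0.3, -0.1]
grip_width: 0.2
finger_force: 0.0
```

Request:
step_arm --targets '[0,0,0,0.01,0,0,0,0,0,0,0.01,0,0,0,0,0,0,0.01,0,0,0]'

```text
time: 14.92
tool_pos: [595.7, -82.2, 140.7]
tcp_rot: [3.141, 0.0, 0.355]
contact_force: [-0.3, -0.1, 0.7]
grip_width: 0.3
finger_force: 0.0
```

Request:
step_arm --targets '[0,0,0,0.01,0,0,0,0,0,0,0.01,0,0,0,0,0,0,0.01,0,0,0]'

```text
time: 15.3
tool_pos: [595.8, -82.3, 139.9]
tcp_rot: [3.141, -0.0, 0.355]
contact_force: [-0.7, -0.8, 2.0]
grip_width: 0.8
finger_force: 1.0
```

Request:
step_arm --targets '[0,0,0,0.01,0,0,0,0,0,0,0.01,0,0,0,0,0,0,0.01,0,0,0]'

```text
time: 15.68
tool_pos: [595.8, -82.2, 139.2]
tcp_rot: [3.141, -0.0, 0.355]
contact_force: [-1.8, 0.3, 5.0]
grip_width: 0.7
finger_force: 2.6
```

Lid 6 is sound. Next is cell 5, which may stand higher.

Request:
step_arm --targets '[0,0,0,-0.16,0,0,0,0,-0.15,0.93,-0.16,0,0,0,0,-0.15,0.93,-0.16,0,0,0,0,-0.15,0.93,-0.16,0,0,0,0,-0.15,0.93,-0.08,0,0,0,0,-0.15,0.93,-0.08,0,0,0,0,-0.15,0.93,-0.08,0,0,0]'

```text
time: 16.55
tool_pos: [613.9, -173.6, 146.8]
tcp_rot: [-3.141, 0.0, 0.356]
contact_force: [-0.2, -0.2, -0.7]
grip_width: 0.5
finger_force: 0.0
```

Request:
step_arm --targets '[0,0,0,0.01,0,0,0,0,0,0,0.01,0,0,0,0,0,0,0.01,0,0,0]'

```text
time: 16.92
tool_pos: [614.0, -174.5, 145.9]
tcp_rot: [3.141, -0.0, 0.355]
contact_force: [0.9, 0.0, 1.5]
grip_width: 0.3
finger_force: 0.5
```

Request:
step_arm --targets '[0,0,0,0.01,0,0,0,0,0,0,0.01,0,0,0,0,0,0,0.01,0,0,0]'

```text
time: 17.3
tool_pos: [614.0, -174.5, 145.1]
tcp_rot: [3.141, -0.0, 0.355]
contact_force: [-0.3, 1.5, 4.3]
grip_width: 0.0
finger_force: 2.4
```

Lid 5 is sound. Next is cell 8, three pitches away and passing over the empty jar with clearance.

Request:
step_arm --targets '[0,0,0,-0.14,0,0,0,0,0.15,-0.93,-0.14,0,0,0,0,0.15,-0.93,-0.14,0,0,0]'

```text
time: 17.68
tool_pos: [595.1, -80.5, 159.3]
tcp_rot: [-3.141, 0.0, 0.355]
contact_force: [0.4, 0.1, 0.2]
grip_width: 0.7
finger_force: 0.0
```

Request:
step_arm --targets '[0,0.15,-0.93,0,0,0,0,0,0.15,-0.93,0,0,0,0]'

```text
time: 17.92
tool_pos: [576.8, 12.5, 159.3]
tcp_rot: [3.142, -0.0, 0.356]
contact_force: [0.2, 0.4, 0.5]
grip_width: 0.4
finger_force: 0.0
```

Request:
step_arm --targets '[0,0.15,-0.93,0,0,0,0,0,0.15,-0.93,0,0,0,0,0,0.15,-0.93,0,0,0,0,0,0.15,-0.93,0.12,0,0,0,0,0.15,-0.93,0.12,0,0,0,0,0.15,-0.93,0.12,0,0,0]'

```text
time: 18.68
tool_pos: [559.3, 101.6, 146.4]
tcp_rot: [-3.142, 0.001, 0.353]
contact_force: [0.3, 0.1, -0.1]
grip_width: 0.5
finger_force: 0.0
```

Request:
step_arm --targets '[0,0,0,0.01,0,0,0,0,0,0,0.01,0,0,0,0,0,0,0.01,0,0,0]'

```text
time: 19.05
tool_pos: [559.2, 102.6, 145.8]
tcp_rot: [3.141, -0.0, 0.355]
contact_force: [-0.2, 0.1, 1.0]
grip_width: 0.4
finger_force: 0.0
```

Request:
step_arm --targets '[0,0,0,0.01,0,0,0,0,0,0,0.01,0,0,0,0,0,0,0.01,0,0,0]'

```text
time: 19.42
tool_pos: [559.2, 102.6, 144.8]
tcp_rot: [3.141, -0.0, 0.355]
contact_force: [1.0, -0.8, 1.0]
grip_width: 0.4
finger_force: 0.4
```

Request:
step_arm --targets '[0,0,0,0.01,0,0,0,0,0,0,0.01,0,0,0,0,0,0,0.01,0,0,0]'

```text
time: 19.8
tool_pos: [559.2, 102.6, 143.8]
tcp_rot: [3.141, -0.0, 0.355]
contact_force: [-0.9, -0.7, 1.5]
grip_width: 0.5
finger_force: 0.8
```

Request:
step_arm --targets '[0,0,0,0.01,0,0,0,0,0,0,0.01,0,0,0,0,0,0,0.01,0,0,0]'

```text
time: 20.18
tool_pos: [559.2, 102.6, 142.8]
tcp_rot: [3.141, -0.0, 0.355]
contact_force: [-1.5, -0.2, 3.9]
grip_width: 0.6
finger_force: 1.2
```

Request:
step_arm --targets '[0,0,0,0.01,0,0,0,0,0,0,0.01,0,0,0,0,0,0,0.01,0,0,0]'

```text
time: 20.55
tool_pos: [559.2, 102.6, 141.8]
tcp_rot: [3.141, -0.0, 0.355]
contact_force: [-1.1, -0.3, 4.1]
grip_width: 0.6
finger_force: 1.7
```

Run:
```python
from h import *
o=bot.get_obs();p,d=bot.capture("wrist")
c=bot.camera_info("wrist");H=np.array(c["hand_eye"])
K=np.array([[c['fx'],0,c['cx']],[0,c['fy'],c['cy']],[0,0,1.]]);k=np.array([c['k1'],0,0,0])
v,u=np.mgrid[130:236:2,290:362:2];uv=np.c_[u.ravel(),v.ravel()]
s=cv2.undistortPoints(uv.astype(float).reshape(-1,1,2),K,k).reshape(-1,2)
X=np.c_[s,np.ones(len(s))]*d[v,u].ravel()[:,None];X=X@H[:3,:3].T+H[:3,3]
m=(abs(X[:,2]+2)<8);A=np.c_[X[m,:2],np.ones(m.sum())];f=np.linalg.lstsq(A,X[m,2],rcond=None)[0]
r=X[m,2]-A@f;g=abs(r)<2;f=np.linalg.lstsq(A[g],X[m,2][g],rcond=None)[0];print("slopes x,y,z0",f.round(3),"n",g.sum(),"xmax",np.percentile(X[m,0],99))
cv2.imwrite("pics/w5.png",p);print(o['contact_force'],o['tool_pos'])
```

```text
slopes x,y,z0 [-7.400e-02  3.000e-03 -4.507e+00] n 1501 xmax 67.44682396467515
[-1.0861394  -0.31035676  4.0674123 ] [559.2089381  102.61398619 141.7923365 ]
```

View pics/w5.png

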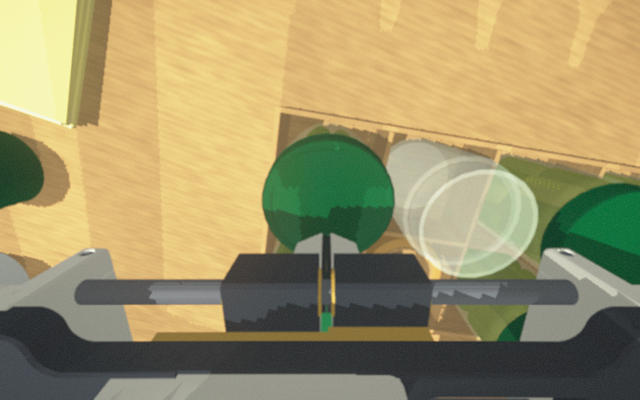

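Lid 8 is the loose one. It takes only about 4 N over 4 mm of travel, and the depth fit shows the lid tilted 0.074 rad. Its centre is 27.5 mm ahead along tool x. I'll lift, centre over it and push down level.

Request:
step_arm --targets '[0,0,0,-0.1,0,0,0,0,0.275,0.005,-0.1,0,0,0,0,0.275,0.005,-0.1,0,0,0,0,0.275,0.005,-0.05,0,0,0,0,0.275,0.005,-0.05,0,0,0,0,0.275,0.005,-0.05,0,0,0]'

```text
time: 21.35
tool_pos: [584.8, 111.6, 146.7]
tcp_rot: [-3.142, 0.0, 0.355]
contact_force: [0.8, -1.8, -0.2]
grip_width: 0.2
finger_force: 0.0
```

Request:
step_arm --targets '[0,0,0,0.01,0,0,0,0,0,0,0.02,0,0,0,0,0,0,0.02,0,0,0]'

```text
time: 21.72
tool_pos: [585.1, 111.7, 144.6]
tcp_rot: [3.142, 0.0, 0.355]
contact_force: [-0.3, -0.1, 0.1]
grip_width: 0.4
finger_force: 0.0
```

Request:
step_arm --targets '[0,0,0,0.01,0,0,0,0,0,0,0.01,0,0,0,0,0,0,0.01,0,0,0]'

```text
time: 22.1
tool_pos: [585.2, 111.7, 143.7]
tcp_rot: [3.141, -0.0, 0.355]
contact_force: [0.8, -0.1, -1.2]
grip_width: 0.4
finger_force: 0.1
```

Request:
step_arm --targets '[0,0,0,0.01,0,0,0,0,0,0,0.01,0,0,0,0,0,0,0.01,0,0,0]'

```text
time: 22.48
tool_pos: [585.2, 111.7, 143.0]
tcp_rot: [3.141, -0.0, 0.355]
contact_force: [-2.0, 0.1, 3.8]
grip_width: 0.4
finger_force: 1.7
```

Request:
step_arm --targets '[0,0,0,0.01,0,0,0,0,0,0,0.01,0,0,0,0,0,0,0.01,0,0,0]'

```text
time: 22.85
tool_pos: [585.3, 111.7, 142.2]
tcp_rot: [3.141, -0.001, 0.355]
contact_force: [-2.0, -0.4, 7.0]
grip_width: 0.5
finger_force: 3.1
```

Request:
step_arm --targets '[0,0,0,0.01,0,0,0,0,0,0,0.01,0,0,0,0,0,0,0.01,0,0,0]'

```text
time: 23.22
tool_pos: [585.2, 111.7, 141.3]
tcp_rot: [3.141, -0.001, 0.355]
contact_force: [-1.7, 0.5, 6.3]
grip_width: 0.6
finger_force: 3.3
```

Request:
step_arm --targets '[0,0,0,0.01,0,0,0,0,0,0,0.01,0,0,0,0,0,0,0.01,0,0,0]'

```text
time: 23.6
tool_pos: [585.3, 111.7, 140.3]
tcp_rot: [3.141, -0.001, 0.355]
contact_force: [-2.3, 0.1, 5.7]
grip_width: 0.6
finger_force: 3.3
```

Request:
step_arm --targets '[0,0,0,0.01,0,0,0,0,0,0,0.01,0,0,0,0,0,0,0.01,0,0,0]'

```text
time: 23.98
tool_pos: [585.3, 111.8, 139.3]
tcp_rot: [3.141, -0.001, 0.355]
contact_force: [-1.3, -0.7, 6.9]
grip_width: 0.6
finger_force: 3.3
```

Request:
step_arm --targets '[0,0,0,0.01,0,0,0,0,0,0,0.01,0,0,0,0,0,0,0.01,0,0,0]'

```text
time: 24.35
tool_pos: [585.3, 111.7, 138.3]
tcp_rot: [3.141, -0.001, 0.355]
contact_force: [-1.8, -0.4, 6.8]
grip_width: 0.3
finger_force: 3.4
```

Request:
step_arm --targets '[0,0,0,0.01,0,0,0,0,0,0,0.01,0,0,0,0,0,0,0.01,0,0,0]'

```text
time: 24.72
tool_pos: [585.3, 111.7, 137.8]
tcp_rot: [3.141, -0.001, 0.355]
contact_force: [-3.8, -0.3, 9.3]
grip_width: 0.7
finger_force: 4.9
```

Request:
step_arm --targets '[0,0,0,0.01,0,0,0,0,0,0,0.01,0,0,0,0,0,0,0.01,0,0,0]'

```text
time: 25.1
tool_pos: [585.3, 111.8, 137.8]
tcp_rot: [3.141, -0.002, 0.355]
contact_force: [-5.2, -0.3, 15.4]
grip_width: 0.6
finger_force: 7.8
```

Request:
step_arm --targets '[0,0,0,0.005,0,0,0,0,0,0,0.01,0,0,0,0,0,0,0.01,0,0,0]'

```text
time: 25.48
tool_pos: [585.4, 111.7, 137.8]
tcp_rot: [3.141, -0.002, 0.355]
contact_force: [-7.6, -0.7, 21.0]
grip_width: 0.2
finger_force: 10.7
```

The lid has stopped solid at 137.8 mm under 21 N, after 4 mm of seat travel plus the liner squeeze. I'll hold for half a second, check and hand in.

Request:
step_arm --targets '[0,0,0,0,0,0,0,0,0,0,0,0,0,0,0,0,0,0,0,0,0,0,0,0,0,0,0,0]'

```text
time: 25.98
tool_pos: [585.3, 111.7, 137.8]
tcp_rot: [3.141, -0.002, 0.355]
contact_force: [-8.0, -1.6, 20.9]
grip_width: 0.4
finger_force: 10.7
```

Run:
```python
from h import *
o=bot.get_obs();print(o['contact_force'],o['tool_pos'])
if 15<o['contact_force'][2]<30 and o['tool_pos'][2]<138.5: print(bot.close_job())
```

```text
[-7.95750638 -1.62878717 20.92877866] [585.33148196 111.71723729 137.75374569]
the job is handed in; nothing more can be done
None
```

The loose lid was on the jar in cell 8; I pushed it down level until it stopped solid, and handed the job in at about 26 s with the fingertips holding it at about 21 N (cell 4 was not pressed, because cell 8's lid had already visibly tipped).

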